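Load the drilling cradle and put its keeper bar back

TASK

Get the drilling cradle ready: lift its keeper bar up out of the two U brackets and lay it down on the bench clear of the cradle. Then take the thick wooden roller from the sloping stand and lower it all the way into the wide pair of V-grooves before letting go, then the thinner steel tube likewise into the narrow pair, each lying level across both V-boards and about centred. Finally lower the keeper bar back into both brackets, level and centred, and leave the loose offcut, tape measure and sanding block where they are.

Things in the scene. Friction and masses are not known exactly. Their poses are not given: they have to be found in the camera images.
- bar_mid (a point): Keeper bar, dark wood, loose, 160 g: 24 mm wide (x), 200 long (y), 18 thick, plus a hand grip on its middle, 24 mm wide, 74 long (y), rising 28 mm above the bar. This point is the bar's middle, half-way up its 46 mm; the grip spans 5 mm below to 23 mm above it. y along the bar, z up. Starts seated in the brackets, above both groove pairs; stands steadily on its flat underside.
- bar_seat (a point): Where bar_mid lies when the bar is seated, 94 mm above the bench; axes as the cradle. The two steel U brackets open upward, 82 to 96 mm to either side (y) of this point; slots 30 mm wide (x), flaring to 36 at the rim, floor 71 mm and rim 92 mm above the bench. The bar can slide in y.
- groove_wide (a point): Middle of the wide groove pair, between the boards: where roller_mid lies when the roller is seated, 48 mm above the bench. x along the grooves, z up. 90-degree V, 72 mm wide at the top, lowest line 20 mm above the bench; 42 mm left (+y) of the cradle's middle.
- groove_narrow (a point): Middle of the narrow groove pair, between the boards: where tube_mid lies when the tube is seated, 55 mm above the bench. x along the grooves, z up. 90-degree V, 38 mm wide at the top, lowest line 37 mm above the bench; 42 mm right (-y) of the cradle's middle.
- cradle: Fixed drilling cradle, origin under its centre, x away from the robot (turned up to 0.25 rad). Base 130 (x) x 216 x 12 mm; two V-boards along y, 20 mm thick, tops at 56 mm, centred at x = -45 and +45 mm, 70 mm free between them for fingers; brackets on the far one (x = +45). The bench at x = 130 to 165 mm behind it is always free for the bar, laid parallel to its seat.
- roller_mid (a point): Plain wooden roller, loose cylinder, 40 mm diameter, 160 mm long, about 150 g; this point is its centre, x along its axis (it may be rolled about x). Starts in either slot of the sloping stand, axis rising 25 degrees away from the robot, centre about 90 mm above the bench.
- tube_mid (a point): Plain steel tube, loose cylinder, 26 mm diameter, 160 mm long, about 200 g; this point is its centre, x along its axis (it may be rolled about x). Starts in the stand's other slot, axis rising 25 degrees away from the robot, centre about 82 mm above the bench.
- stand: Fixed sloping stand, origin under its centre, base 160 x 176 mm, turned up to 0.2 rad. Two slots 90 mm apart (y); each cylinder lies in notches of two cross rails (16 mm wide, 50 mm along the axis either side of its middle) above a low end lip. Between the rails, fingers square to the axis have free room beside each cylinder, to 30 mm below its centre.
- offcut: Loose wooden offcut 50 x 70 x 44 mm, on the robot's side of the cradle; origin under its centre. Leave alone.
- tape: Loose tape measure 71 x 87 x 36 mm, between robot and stand; origin under its centre. Leave alone.
- sander: Loose cork sanding block 64 x 107 x 31 mm, to the right and in front of the cradle; origin under its centre. Leave alone.

How it is judged:
On the way, in this order (a step that is already met when the one before it is completed fails the run):
1. the keeper bar lies on the bench clear of the cradle, let go (height (world z) of bar_mid below 0.045 m and horizontal distance between bar_mid and bar_seat above 0.06 m and linear speed of keeper_bar below 0.02 m/s and contact force between the fingers and keeper_bar below 0.1 N), for 0.1 s.
2. the roller, still held, has been lowered into the wide grooves (x of roller_mid in the frame of groove_wide between -0.03 and 0.03 m and y of roller_mid in the frame of groove_wide between -0.01 and 0.01 m and z of roller_mid in the frame of groove_wide between -0.012 and 0.012 m and contact force between the fingers and roller above 0.5 N), for 0.05 s.
3. the tube, still held, has been lowered into the narrow grooves (x of tube_mid in the frame of groove_narrow between -0.03 and 0.03 m and y of tube_mid in the frame of groove_narrow between -0.01 and 0.01 m and z of tube_mid in the frame of groove_narrow between -0.012 and 0.012 m and contact force between the fingers and tube above 0.5 N), for 0.05 s.
4. the keeper bar is seated in both brackets (x of bar_mid in the frame of bar_seat between -0.006 and 0.006 m and y of bar_mid in the frame of bar_seat between -0.012 and 0.012 m and z of bar_mid in the frame of bar_seat between -0.005 and 0.005 m and angle between the y axis of bar_mid and the y axis of bar_seat, either way round below 0.07 rad and angle between the z axis of bar_mid and the z axis of bar_seat, either way round below 0.1 rad), for 0.1 s.
At the end, for the whole second after the job is handed in: Roller in groove_wide and tube in groove_narrow: centres within 25 mm along, 5 mm across, 5 mm in height, axes within 0.07 rad. Bar middle within 6 (x), 12 (y), 5 (z) mm of bar_seat, turned under 0.07 and tilted under 0.1 rad. All at rest (all of step 4 and x of roller_mid in the frame of groove_wide between -0.025 and 0.025 m and y of roller_mid in the frame of groove_wide between -0.005 and 0.005 m and z of roller_mid in the frame of groove_wide between -0.005 and 0.005 m and angle between the x axis of roller_mid and the x axis of groove_wide, either way round below 0.07 rad and x of tube_mid in the frame of groove_narrow between -0.025 and 0.025 m and y of tube_mid in the frame of groove_narrow between -0.005 and 0.005 m and z of tube_mid in the frame of groove_narrow between -0.005 and 0.005 m and angle between the x axis of tube_mid and the x axis of groove_narrow, either way round below 0.07 rad and linear speed of each of roller, tube, keeper_bar below 0.02 m/s); the robot touches nothing.
It fails at once if the offcut is pushed more than 30 mm (distance of offcut from where it was at the start of the episode above 0.03 m).
It fails at once if the tape measure is pushed more than 30 mm (distance of tape from where it was at the start of the episode above 0.03 m).
It fails at once if the sanding block is pushed more than 30 mm (distance of sander from where it was at the start of the episode above 0.03 m).
It also fails if it takes over 72 s, if anything falls off the work surface, if the arm or the gripper's body presses on something with over 40 N, if the wrist force passes 120 N, or if a joint passes its speed limit or range.

ROBOT

A 7-joint arm with a two-finger parallel gripper is mounted at the origin on a cart in front of the work surface, level with it; the furniture and walls round the work are solid. World frame = base frame: x ahead of the robot, y to its left, z up, the work surface at z = 0. Lengths are in m, angles in rad, forces in N, time in s.
With the tool pointing down it reaches from about 0.425 to 0.875 m from the base axis. Payload 8.4 kg.
Tool frame: the origin (TCP) lies midway between the tips of the shut fingers; the grasp point (between the pads) lies 19 mm behind it; z points along the fingers, y is the direction in which the jaws open and shut (so a half turn about z gives the same grasp; the last joint's range is limited). The gripper opens to 87 mm and grips with 3 to 60 N. Pads are 19 mm wide; open, the fingers measure 117 mm over their backs; the gripper's body (75 mm by 190 mm) begins 51 mm behind the grasp point.
Start: joints at [1.038, 0.333, 0.04, 1.465, -0.013, 1.343, -0.059], TCP at [0.273, -0.59, 0.223] pointing down, gripper open.
Joint ranges: [-2.58, 2.58], [-0.38, 2.09], [-1.3, 1.39], [0.25, 2.4], [-1.5, 4.64], [0.08, 2.09], [-2.65, 2.65]. Speed limits (rad/s): [2.22, 2.22, 2.79, 2.79, 3.14, 3.14, 3.14].

INTERFACE

Orientations are given as [roll, pitch, yaw] about the fixed x, y, z axes, in that order (R = Rz(yaw) Ry(pitch) Rx(roll)).
In Python, from station import arm gives the robot as it stands. The module is installed in compiled form; this text tells all that it offers.
- The arm moves only by the shell command python3 -m crank 'ROWS' [OPENING]. ROWS is JSON, a list of rows, each a list of 2 entries, a list of its own where there are three numbers: the shift along the world's x, y, z in m, then the turn, a rotation vector about the world's x, y, z in rad. In form: [[[dx, dy, dz], [wx, wy, wz]], ...]. A call has exactly 10 rows; each row is the pose to reach, as a shift and turn from the pose commanded when the call began; what a row does not reach only later rows make up. A row lasts 1/8 s, in which the tool goes at most 62.5 mm and 10.7 degrees, less where a joint would pass 70% of its speed; a pose out of reach is approached as far as the arm can. A call with a gripper value outside its range is refused whole. OPENING is the opening, from 0 (shut) to 1 (fully open), set as the call begins (- or left out, the last holds). The fingers move at their own pace and stop on an object; the grip force is fixed at half the most. Time passes only in rows, so rows that repeat a pose let the fingers close, or fill a call up. It gives the time, the measured TCP pose, the force and the opening at its end, in the units of the state.
- arm.state(): the state, without advancing time (a new reading comes with each control period).
- arm.get_image(name): name is "scene" or "top" or "wrist"; returns a dict with "color" (400x640x3 uint8, red, green, blue), "z_map" (400x640 float32, m along the optical axis (not along the pixel's ray), 0 where there is no reading), "fx", "fy", "cx", "cy" (pixels), "extrinsics" (4x4, takes a point from world to camera coordinates). Camera axes: x right, y down, z forward; pixel columns grow to the right and rows downward; lengths in m; the calibration is good to about 2 mm. The wrist camera is an equidistant fisheye: a pixel r from the principal point sees the ray r / f radians off the axis. A picture is of the moment at which its call begins.
- arm.job_done(): hands the job in, once; it reports no verdict.
The state is a dict: "clock": time; "joint_pos": joint angles; "joint_vel": joint speeds; "joint_torque": joint torques, N m; "position": TCP position; "eef_rot": TCP orientation; "ft_force": force on the tool from outside, world axes, zero at the start; "ft_torque": the same for the moment, N m; "width": finger opening in m.
Only numpy, scipy, OpenCV 4.12 (cv2) and the standard library are available. Lean on these libraries where they do the work, as an engineer would, in place of code of your own. Each camera call takes 0.05 s, during which the arm holds its last target. There are 200 camera calls.

## Working session

There is one attempt and no reset: what is moved stays moved. The work goes in short steps, Python scripts to look and compute and a shell command to move; the robot and the scene stay as the last step left them, time stands still between calls to the robot, and variables do not carry over. Pictures are saved under pics/ and viewed, about 8 in all and at most 12, crops included, and the job is handed in when it is done.

```bash
mkdir -p pics; cat > h.py <<'E'
import numpy as np, cv2
from station import arm
def cloud(im):
    z=im["z_map"]; v,u=np.mgrid[:z.shape[0],:z.shape[1]]
    p=np.stack([(u-im["cx"])/im["fx"]*z,(v-im["cy"])/im["fy"]*z,z],-1)
    E=np.array(im["extrinsics"]); w=(p-E[:3,3])@E[:3,:3]
    w[z==0]=np.nan
    return w
def save(n,im): cv2.imwrite(n,np.ascontiguousarray(im[...,::-1]))
E
python3 - <<'E'
from h import *
for n in("top","scene"):
    im=arm.get_image(n); save(f"pics/{n}0.png",im["color"]); np.savez(f"{n}0.npz",**im)
    print(n,im["fx"],np.round(im["extrinsics"],3).tolist())
    w=cloud(im)
    for r in range(20,400,60): print([tuple(np.round(w[r,c],2).tolist()) for c in range(40,640,140)])
print(arm.state())
E
```

```text
top 407.74256539426864 [[0.024, -1.0, -0.003, -0.014], [-0.987, -0.023, -0.156, 0.469], [0.156, 0.006, -0.988, 1.17], [0.0, 0.0, 0.0, 1.0]]
[(1.41, 1.38, -0.56), (1.61, 0.83, -0.84), (1.63, 0.05, -0.85), (1.64, -0.72, -0.84), (1.6, -1.44, -0.76)]
[(0.82, 0.87, 0.07), (0.87, 0.48, -0.02), (0.9, 0.02, -0.07), (0.89, -0.43, -0.02), (1.29, -1.45, -0.82)]
[(0.65, 0.89, -0.0), (0.66, 0.46, -0.0), (0.67, 0.02, 0.0), (0.62, -0.36, 0.18), (0.97, -1.43, -0.83)]
[(0.46, 0.87, 0.0), (0.47, 0.44, -0.0), (0.48, 0.01, -0.0), (0.49, -0.42, -0.0), (0.65, -1.42, -0.85)]
[(0.28, 1.44, -0.85), (0.29, 0.42, -0.0), (0.3, 0.01, -0.0), (0.31, -0.41, 0.0), (0.31, -0.6, 0.34)]
[(-0.02, 1.4, -0.85), (0.0, 0.7, -0.84), (0.13, 0.0, 0.0), (0.04, -0.68, -0.84), (0.22, -0.39, 0.65)]
[(-0.29, 1.35, -0.84), (-0.28, 0.68, -0.85), (0.05, -0.0, 0.33), (-0.25, -0.67, -0.85), (0.15, -0.35, 0.7)]
scene 509.00874794167623 [[-0.903, -0.429, 0.021, 0.381], [-0.264, 0.517, -0.814, 0.19], [0.338, -0.741, -0.58, 1.133], [0.0, 0.0, 0.0, 1.0]]
[(2.43, -0.92, 0.07), (1.97, -1.45, 0.01), (1.09, -1.43, 0.13), (0.27, -0.55, 0.44), (-0
[... 673 characters left out ...]
'joint_pos': array([ 1.03780712,  0.33383483,  0.03986879,  1.46615187, -0.01338602,
        1.34328056, -0.05851231]), 'joint_vel': array([ 7.85084927e-04, -6.44717398e-04,  6.32868861e-04, -1.98314911e-03,
        3.21102555e-05, -1.33471453e-03,  4.40282635e-04]), 'joint_torque': array([ 4.14822396e-03, -6.57809687e+01,  1.34025201e+00, -4.04711580e+01,
       -5.95324533e-02,  4.09258471e-02,  9.71191776e-05]), 'position': array([ 0.27300914, -0.5894421 ,  0.22176679]), 'eef_rot': array([-3.14018776e+00,  1.06228058e-04,  4.33769194e-01]), 'ft_force': array([-0.36633624, -0.15303438, -0.07918756]), 'ft_torque': array([ 0.02811959, -0.00485166, -0.0430678 ]), 'width': 0.08696541581894307}
```

View pics/top0.png

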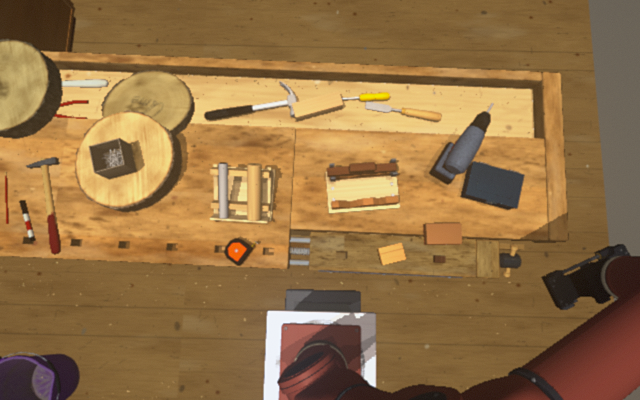

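View pics/scene0.png

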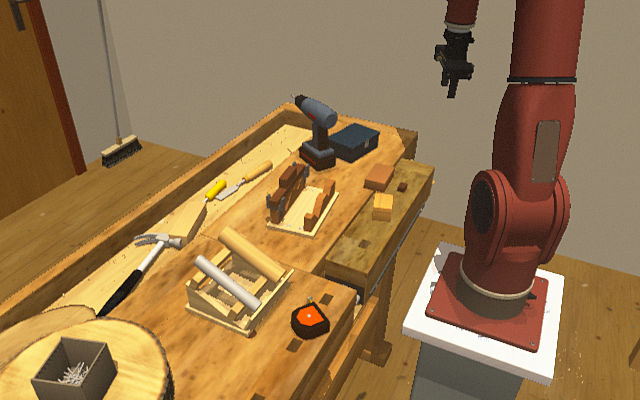

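The top view shows the cradle at about (362,187). The stand is at (243,192), with the steel tube in its left slot (223,190) and the roller in the right slot (254,190). The tape is at (238,250), the offcut at (392,253) and the sander at (443,233).

```bash
cat > m.py <<'E'
from h import *
from scipy.optimize import least_squares
def both(tag):
    out=[]
    for n in("top","scene"):
        d=dict(np.load(f"{n}{tag}.npz")); w=cloud(d); out.append((w.reshape(-1,3),d["color"].reshape(-1,3)))
    return out
def box(p,x0,x1,y0,y1,z0,z1):
    return (p[:,0]>x0)&(p[:,0]<x1)&(p[:,1]>y0)&(p[:,1]<y1)&(p[:,2]>z0)&(p[:,2]<z1)
def rect(q):
    c,s,a=cv2.minAreaRect((q[:,:2]*1000).astype(np.float32)); return np.round(c,1),np.round(s,1),round(a,2)
E
python3 - <<'E'
from m import *
for (p,c),n in zip(both(0),("top","scene")):
    print(n)
    for nm,b in {"base":(.5,.8,-.33,-.04,.006,.02),"boards+":(.5,.8,-.33,-.04,.048,.062),"bar":(.5,.8,-.33,-.04,.083,.094),"grip":(.5,.8,-.33,-.04,.108,.125),
      "stand":(.5,.8,.04,.34,.006,.02),"offcut":(.38,.54,-.3,-.15,.037,.05),"sander":(.4,.6,-.42,-.28,.025,.037),"tape":(.4,.55,.08,.28,.025,.045)}.items():
        q=p[box(p,*b)]
        if len(q)>8: print(nm,len(q),*rect(q),np.round(np.median(q,0),3))
    # cylinders
    q=p[box(p,.5,.8,.04,.34,.05,.2)]
    h=q[:,2]-(q[:,0]-.65)*np.tan(np.radians(25))
    for nm,r,y0,y1 in(("roller",.02,.08,.165),("tube",.013,.165,.26)):
        m=(q[:,1]>y0)&(q[:,1]<y1)&(h>.08 if nm=="roller" else h>.07); s=q[m]
        def f(t):
            d=np.array([np.cos(t[3])*np.cos(t[2]),np.sin(t[3])*np.cos(t[2]),np.sin(t[2])])
            o=s-np.array([.65,t[0],t[1]]); return np.linalg.norm(o-np.outer(o@d,d),axis=1)-r
        R=least_squares(f,[np.median(s[:,1]),.09,np.radians(25),0],loss="soft_l1",f_scale=.002); t=R.x
        k=np.abs(R.fun)<.004; d=np.array([np.cos(t[3])*np.cos(t[2]),np.sin(t[3])*np.cos(t[2]),np.sin(t[2])]); o=np.array([.65,t[0],t[1]])
        a=(s[k]-o)@d; lo,hi=np.percentile(a,[.5,99.5]); print(nm,len(s),k.sum(),"centre",np.round(o+d*(lo+hi)/2,4),"len",round(hi-lo,4),"pitch,yaw deg",np.round(np.degrees(t[2:]),2))
    q=p[box(p,.5,.8,-.33,-.04,.03,.13)]
    print(np.histogram(q[:,2],20))
E
```

```text
top
base 1036 [ 582.8 -179.4] [174.7 297.8] 10.23 [ 0.527 -0.14   0.011]
boards+ 43 [ 567.4 -214.8] [228.5  43.7] 88.46 [ 0.553 -0.171  0.054]
bar 305 [ 557.1 -124.3] [ 46.2 165.7] 8.72 [ 0.561 -0.162  0.088]
grip 228 [ 559.9 -106.2] [25.6 73.8] 5.59 [ 0.559 -0.106  0.115]
stand 440 [578.1 203.6] [233.4 231.5] 35.9 [0.527 0.253 0.011]
offcut 63 [ 476.8 -183.1] [19.5 66. ] 5.2 [ 0.475 -0.166  0.044]
sander 289 [ 495.1 -365.5] [106.8 200. ] 83.39 [ 0.412 -0.354  0.031]
tape 172 [480.6 218. ] [118.7 136.7] 88.04 [0.462 0.171 0.037]
roller 83 69 centre [0.5251 0.1703 0.0787] len 0.0627 pitch,yaw deg [16.66 12.34]
tube 481 158 centre [0.5396 0.2174 0.1122] len 0.0877 pitch,yaw deg [-16.84  68.93]
(array([ 36,  25,  21,  26,  14,  22,   3,   1,   6,  24,  22,  38, 201,
        84,  10,  11,   8,  21, 139,  69]), array([0.03013906, 0.03469799, 0.03925693, 0.04381587, 0.0483748 ,
       0.05293374, 0.05749268, 0.06205161, 0.06661055, 0.07116949,
       0.07572842, 0.08028736, 0.0848463 , 0.08940523, 0.09396417,
       0.09852311, 0.10308204, 0.10764098, 0.11219992, 0.11675885,
       0.12131
[... 415 characters left out ...]
er 226 [ 495.5 -363.6] [109.9 201.9] 83.14 [ 0.517 -0.349  0.031]
tape 111 [478.5 221.2] [107.3 143.6] 89.47 [0.508 0.172 0.034]
roller 6 6 centre [0.5277 0.1486 0.1152] len 0.0104 pitch,yaw deg [-22.1  -59.83]
tube 709 270 centre [0.5278 0.2179 0.1077] len 0.0882 pitch,yaw deg [ 39.51 -83.69]
(array([ 46,  50,  46,  38,  40,  47,  15,  15,   9,  30,  38,  37, 127,
        77,  18,  34,  24,  32,  76,  67]), array([0.03001014, 0.03451669, 0.03902324, 0.04352978, 0.04803633,
       0.05254288, 0.05704943, 0.06155597, 0.06606252, 0.07056907,
       0.07507562, 0.07958216, 0.08408871, 0.08859526, 0.09310181,
       0.09760835, 0.1021149 , 0.10662145, 0.111128  , 0.11563454,
       0.12014109]))
```

```bash
python3 - <<'E'
from m import *
for (p,c),n in zip(both(0),("top","scene")):
    print(n)
    for nm,b in {"base":(.42,.64,-.24,.03,.007,.019),"brackets":(.5,.62,-.24,.03,.083,.094),"bar":(.5,.62,-.24,.03,.083,.094),"grip":(.5,.62,-.2,.0,.108,.125),
      "frontboard":(.42,.53,-.25,.03,.050,.062),"stand":(.4,.64,.05,.30,.007,.019),"offcut":(.36,.5,-.24,-.05,.037,.05),"sander":(.36,.56,-.34,-.2,.025,.037),"tape":(.3,.45,.05,.28,.02,.045)}.items():
        q=p[box(p,*b)]
        if len(q)>8: print(nm,len(q),*rect(q),np.round(np.percentile(q,[2,98],0),3).tolist())
    # cylinders
    q=p[box(p,.4,.64,.05,.30,.04,.2)]
    h=q[:,2]-(q[:,0]-.52)*np.tan(np.radians(25))
    for nm,r,y0,y1,h0 in(("roller",.02,.07,.15,.095),("tube",.013,.165,.25,.08)):
        s=q[(q[:,1]>y0)&(q[:,1]<y1)&(h>h0)&(h<.13)]
        def f(t):
            d=np.array([np.cos(t[3])*np.cos(t[2]),np.sin(t[3])*np.cos(t[2]),np.sin(t[2])])
            o=s-np.array([.52,t[0],t[1]]); return np.linalg.norm(o-np.outer(o@d,d),axis=1)-r
        R=least_squares(f,[np.median(s[:,1]),.09,np.radians(25),0],loss="soft_l1",f_scale=.002); t=R.x
        k=np.abs(R.fun)<.004; d=np.array([np.cos(t[3])*np.cos(t[2]),np.sin(t[3])*np.cos(t[2]),np.sin(t[2])]); o=np.array([.52,t[0],t[1]])
        a=(s[k]-o)@d; lo,hi=np.percentile(a,[.5,99.5]); print(nm,len(s),k.sum(),"centre",np.round(o+d*(lo+hi)/2,4),"len",round(hi-lo,4),"pitch,yaw deg",np.round(np.degrees(t[2:]),2))
E
```

```text
top
base 1752 [ 503.7 -116.4] [224.7 126.1] 89.2 [[0.447, -0.219, 0.007], [0.554, -0.012, 0.017]]
brackets 431 [ 560.1 -106.8] [ 46.3 199.9] 5.34 [[0.536, -0.204, 0.083], [0.587, -0.011, 0.093]]
bar 431 [ 560.1 -106.8] [ 46.3 199.9] 5.34 [[0.536, -0.204, 0.083], [0.587, -0.011, 0.093]]
grip 228 [ 559.9 -106.2] [25.6 73.8] 5.59 [[0.546, -0.142, 0.109], [0.573, -0.07, 0.12]]
frontboard 258 [ 495.6 -119.5] [ 78.  193.8] 3.36 [[0.454, -0.217, 0.05], [0.488, -0.025, 0.06]]
stand 850 [495.2 226.6] [145.3 158.3] 87.82 [[0.426, 0.154, 0.007], [0.572, 0.292, 0.017]]
offcut 131 [ 471.6 -133.3] [ 20.4 166.1] 5.73 [[0.454, -0.203, 0.037], [0.483, -0.051, 0.05]]
sander 247 [ 445.  -314.9] [164.6 163.8] 33.36 [[0.361, -0.338, 0.026], [0.419, -0.302, 0.036]]
tape 482 [374.5 220. ] [118.7 149.5] 89.39 [[0.301, 0.166, 0.022], [0.425, 0.278, 0.043]]
  return _methods._mean(a, axis=axis, dtype=dtype,
  ret = ret.dtype.type(ret / rcount)
Traceback (most recent call last):
ValueError: Initial guess is outside of provided bounds
```

```bash
python3 - <<'E'
from m import *
B=both(0); yaw=np.radians(5.5); R=np.array([[np.cos(yaw),np.sin(yaw)],[-np.sin(yaw),np.cos(yaw)]]); O=np.array([.515,-.11])
for (p,c),n in zip(B,("top","scene")):
    print(n); l=np.c_[(p[:,:2]-O)@R.T,p[:,2]]
    for nm,b in {"base":(-.1,.08,-.14,.14,.008,.016),"fboard":(-.07,-.03,-.12,.12,.052,.060),"bar":(.0,.08,-.12,.12,.083,.094),"barends":(.0,.08,-.12,-.07,.083,.094),"barendsL":(.0,.08,.07,.12,.083,.094),"grip":(0,.09,-.06,.06,.108,.125)}.items():
        q=l[box(l,*b)]; 
        if len(q)>8: print(nm,len(q),(np.percentile(q,[1,3,97,99],0)*1000).round(0)[:,:2].T.tolist())
    q=p[box(p,.4,.64,.1,.36,.04,.2)]
    h=q[:,2]-(q[:,0]-.51)*np.tan(np.radians(25))
    for nm,r,y0,y1,h0 in(("roller",.02,.13,.205,.097),("tube",.013,.215,.32,.083)):
        s=q[(q[:,1]>y0)&(q[:,1]<y1)&(h>h0)&(h<.13)]
        def f(t):
            d=np.array([np.cos(t[3])*np.cos(t[2]),np.sin(t[3])*np.cos(t[2]),np.sin(t[2])])
            o=s-np.array([.51,t[0],t[1]]); return np.linalg.norm(o-np.outer(o@d,d),axis=1)-r
        S=least_squares(f,[np.median(s[:,1]),.09,np.radians(25),0],loss="soft_l1",f_scale=.002); t=S.x
        k=np.abs(S.fun)<.004; d=np.array([np.cos(t[3])*np.cos(t[2]),np.sin(t[3])*np.cos(t[2]),np.sin(t[2])]); o=np.array([.51,t[0],t[1]])
        a=(s[k]-o)@d; lo,hi=np.percentile(a,[.5,99.5]); print(nm,len(s),k.sum(),"centre",np.round(o+d*(lo+hi)/2,4),"len",round(hi-lo,4),"pitch,yaw deg",np.round(np.degrees(t[2:]),2))
    for nm,b in {"stand":(.4,.63,.1,.34,.007,.019),"offcut":(.3,.5,-.26,-.05,.04,.048),"sander":(.3,.5,-.36,-.2,.026,.036),"tape":(.3,.43,.1,.28,.024,.045)}.items():
        q=p[box(p,*b)]; print(nm,len(q),*rect(q),np.round(np.percentile(q,[2,98],0),3).tolist())
E
```

```text
top
base 1586 [[-65.0, -63.0, 34.0, 36.0], [-112.0, -107.0, 98.0, 101.0]]
fboard 215 [[-56.0, -55.0, -36.0, -35.0], [-103.0, -102.0, 88.0, 90.0]]
bar 431 [[23.0, 25.0, 64.0, 67.0], [-100.0, -98.0, 95.0, 98.0]]
barends 114 [[22.0, 23.0, 66.0, 68.0], [-101.0, -100.0, -71.0, -71.0]]
barendsL 110 [[23.0, 23.0, 66.0, 67.0], [70.0, 72.0, 98.0, 99.0]]
grip 228 [[32.0, 33.0, 56.0, 56.0], [-37.0, -35.0, 34.0, 36.0]]
roller 635 577 centre [0.4814 0.1985 0.0889] len 0.1686 pitch,yaw deg [25.01 -2.12]
tube 927 336 centre [0.485  0.2771 0.0827] len 0.1683 pitch,yaw deg [22.02  7.36]
stand 871 [498.9 238.3] [175.1 157.4] 85.25 [[0.426, 0.155, 0.007], [0.572, 0.317, 0.017]]
offcut 426 [ 388.2 -144. ] [201.  152.8] 12.28 [[0.302, -0.234, 0.04], [0.48, -0.055, 0.048]]
sander 402 [ 402.8 -285.7] [141.3 148.7] 2.22 [[0.355, -0.359, 0.027], [0.415, -0.303, 0.035]]
tape 460 [362.3 220.6] [117.7 125.1] 89.39 [[0.301, 0.171, 0.025], [0.422, 0.278, 0.043]]
scene
base 1277 [[-65.0, -63.0, 44.0, 58.0], [-109.0, -101.0, 102.0, 104.0]]
fboard 168 [[-56.0, -55.0, -35.0, -35.0], [-102.0, -96.0, 92.0, 94.0]]
bar 351 [[22.0, 22.0, 66.0, 68.0], [-100.0, -98.0, 99.0, 101.0]]
barends 74 [[21.0, 22.0, 67.0, 69.0], [-102.0, -101.0, -76.0, -75.0]]
barendsL 121 [[22.0, 22.0, 66.0, 68.0], [71.0, 73.0, 101.0, 103.0]]
grip 169 [[33.0, 33.0, 55.0, 56.0], [-36.0, -33.0, 38.0, 41.0]]
roller 487 441 centre [0.4813 0.1992 0.0885] len 0.1691 pitch,yaw deg [24.99 -2.33]
tube 2059 461 centre [0.4835 0.2774 0.0839] len 0.1705 pitch,yaw deg [22.07  5.6 ]
stand 2179 [495.3 245.7] [176.4 161.6] 88.36 [[0.416, 0.169, 0.008], [0.571, 0.332, 0.018]]
offcut 336 [ 389.2 -145. ] [189.8 167.1] 5.94 [[0.302, -0.232, 0.04], [0.48, -0.097, 0.047]]
sander 246 [ 402.9 -276.1] [189.4  79.1] 67.95 [[0.353, -0.359, 0.026], [0.421, -0.288, 0.034]]
tape 592 [359.8 224.8] [107.1 124.1] 86.85 [[0.301, 0.201, 0.025], [0.414, 0.279, 0.04]]
```

```bash
python3 -m crank '[[[0.03,0.05,0],[0,0,0.12]],[[0.06,0.1,0],[0,0,0.25]],[[0.09,0.15,0],[0,0,0.4]],[[0.12,0.2,0],[0,0,0.55]],[[0.15,0.25,0],[0,0,0.7]],[[0.18,0.3,0],[0,0,0.85]],[[0.21,0.35,0],[0,0,1.0]],[[0.24,0.4,0],[0,0,1.13]],[[0.27,0.45,0],[0,0,1.233]],[[0.287,0.483,-0.02],[0,0,1.233]]]' 1
python3 - <<'E'
from h import *
im=arm.get_image("wrist"); save("pics/w1.png",im["color"]); np.savez("w1.npz",**im)
print(np.round(im["extrinsics"],3).tolist(),im["fx"]); s=arm.state(); print(s["position"],s["eef_rot"],s["joint_pos"],s["clock"])
E
```

```text
clock: 1.35
position: [0.5621, -0.1037, 0.2035]
eef_rot: [3.139, -0.0, 1.671]
ft_force: [0.8, -1.1, -0.3]
width: 0.0867
[[0.995, 0.099, 0.003, -0.55], [0.095, -0.961, 0.259, -0.179], [0.029, -0.258, -0.966, 0.33], [0.0, 0.0, 0.0, 1.0]] 309.70691628693146
[ 0.56179805 -0.09867319  0.19977894] [-3.14090429 -0.0037716   1.67415622] [ 0.49232504  0.22063118 -0.45463463  1.67345504  0.09693664  1.27187906
  0.12191332] 1.4
```

View pics/w1.png

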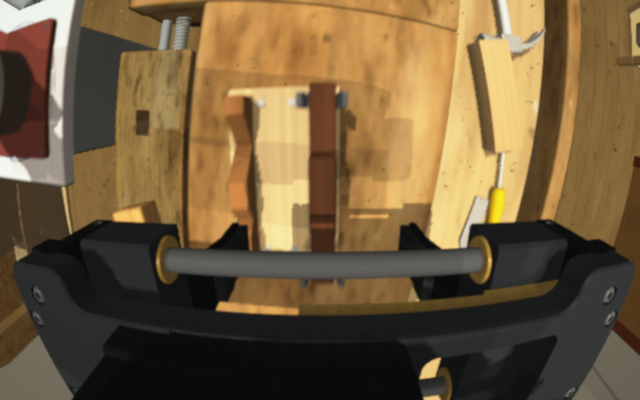

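The wrist view shows the bar running up the frame at about (322,90–225), between the open fingers at (235,250) and (420,250). I'll lower and grasp it.

```bash
python3 -m crank '[[[0,0,-0.02],[0,0,0]],[[0,0,-0.04],[0,0,0]],[[0,0,-0.06],[0,0,0]],[[0,0,-0.08],[0,0,0]],[[0,0,-0.095],[0,0,0]],[[0,0,-0.108],[0,0,0]],[[0,0,-0.119],[0,0,0]],[[0,0,-0.119],[0,0,0]],[[0,0,-0.119],[0,0,0]],[[0,0,-0.119],[0,0,0]]]' 1
python3 -m crank '[[[0,0,0],[0,0,0]],[[0,0,0],[0,0,0]],[[0,0,0],[0,0,0]],[[0,0,0],[0,0,0]],[[0,0,0],[0,0,0]],[[0,0,0],[0,0,0]],[[0,0,0],[0,0,0]],[[0,0,0.005],[0,0,0]],[[0,0,0.015],[0,0,0]],[[0,0,0.03],[0,0,0]]]' 0
```

```text
clock: 2.65
position: [0.5606, -0.1068, 0.0842]
eef_rot: [3.141, 0.0, 1.667]
ft_force: [0.0, 0.2, 0.9]
width: 0.0872
clock: 3.9
position: [0.56, -0.1067, 0.1143]
eef_rot: [-3.141, -0.0, 1.667]
ft_force: [0.8, 0.2, -0.8]
width: 0.0234
```

```bash
python3 -m crank '[[[0,0,0.015],[0,0,0]],[[0.02,0.002,0.025],[0,0,0]],[[0.05,0.005,0.025],[0,0,0]],[[0.08,0.008,0.02],[0,0,0]],[[0.1025,0.01,0],[0,0,0]],[[0.1025,0.01,-0.03],[0,0,0]],[[0.1025,0.01,-0.06],[0,0,0]],[[0.1025,0.01,-0.085],[0,0,0]],[[0.1025,0.01,-0.095],[0,0,0]],[[0.1025,0.01,-0.1],[0,0,0]]]' 0
python3 -m crank '[[[0,0,-0.001],[0,0,0]],[[0,0,-0.001],[0,0,0]],[[0,0,-0.001],[0,0,0]],[[0,0,-0.001],[0,0,0]],[[0,0,-0.001],[0,0,0]],[[0,0,-0.001],[0,0,0]],[[0,0,-0.001],[0,0,0]],[[0,0,0.005],[0,0,0]],[[0,0,0.02],[0,0,0]],[[0,0,0.05],[0,0,0]]]' 0.8
```

```text
clock: 5.15
position: [0.663, -0.0969, 0.014]
eef_rot: [3.141, 0.0, 1.667]
ft_force: [-0.1, 0.8, -1.5]
width: 0.0237
clock: 6.4
position: [0.6621, -0.0967, 0.064]
eef_rot: [-3.14, -0.0, 1.667]
ft_force: [0.6, 0.1, 0.4]
width: 0.0698
```

```bash
python3 -m crank '[[[0,0,0.05],[0,0,0]],[[-0.01,0.015,0.1],[0,0,0.12]],[[-0.035,0.05,0.137],[0,0,0.3]],[[-0.063,0.09,0.137],[0,0,0.48]],[[-0.092,0.13,0.137],[0,0,0.66]],[[-0.12,0.17,0.137],[0,0,0.84]],[[-0.15,0.21,0.137],[0,0,1.02]],[[-0.18,0.25,0.137],[0,0,1.18]],[[-0.2,0.28,0.137],[0,0,1.33]],[[-0.217,0.297,0.137],[0,0,1.436]]]' 1
python3 -m crank '[[[0,0,0],[0,-0.1,0]],[[0,0,0],[-0.01,-0.2,0]],[[0,0,0],[-0.013,-0.3,0]],[[0,0,-0.01],[-0.017,-0.38,0]],[[0,0,-0.02],[-0.017,-0.436,0]],[[0,0,-0.034],[-0.017,-0.436,0]],[[0,0,-0.034],[-0.017,-0.436,0]],[[0,0,-0.034],[-0.017,-0.436,0]],[[0,0,-0.034],[-0.017,-0.436,0]],[[0,0,-0.034],[-0.017,-0.436,0]]]'
python3 - <<'E'
from h import *
for n in("top","scene","wrist"):
    im=arm.get_image(n); save(f"pics/{n}1.png",im["color"]); np.savez(f"{n}1.npz",**im)
from scipy.spatial.transform import Rotation as Q
s=arm.state(); print(s["position"],Q.from_euler("xyz",s["eef_rot"]).as_matrix()[:,2].round(3),s["joint_pos"].round(2),s["clock"])
E
```

```text
clock: 7.65
position: [0.4446, 0.2022, 0.2018]
eef_rot: [-3.141, 0.002, 3.109]
ft_force: [0.5, 0.3, 0.9]
width: 0.0871
clock: 8.9
position: [0.4459, 0.2003, 0.1668]
eef_rot: [3.141, 0.436, 3.102]
ft_force: [0.6, 0.8, 0.3]
width: 0.0871
[0.44574102 0.20026734 0.16661969] [ 0.422 -0.016 -0.906] [ 0.32 -0.27 -0.91  2.19  0.07  0.76  0.88] 9.05
```

View pics/scene1.png

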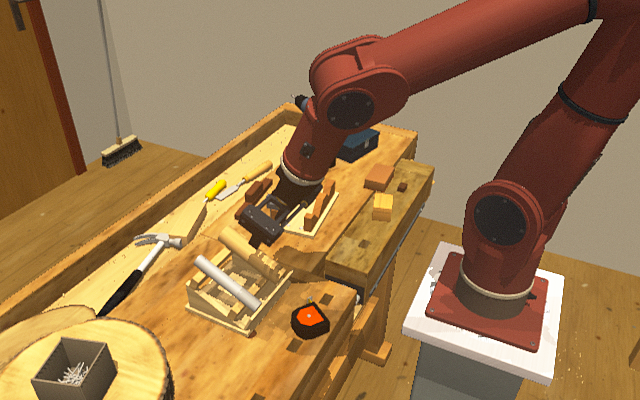

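The scene view shows the gripper squared up over the roller at about (262,225). Before going down I'll refit the tube and the cradle's y position from saved frames.

```bash
python3 - <<'E'
from m import *
for tag in(0,1):
  for (p,c),n in zip(both(tag),("top","scene")):
    q=p[box(p,.4,.64,.24,.34,.04,.2)]; h=q[:,2]-(q[:,0]-.483)*np.tan(np.radians(25)); s=q[(h>.082)&(h<.104)]
    s=s[np.abs(s[:,1]-.289+.038*(s[:,0]-.483))<.016]
    yaw=np.radians(-2.2);pi=np.radians(25)
    d=np.array([np.cos(yaw)*np.cos(pi),np.sin(yaw)*np.cos(pi),np.sin(pi)])
    def f(t):
        o=s-np.array([.483,t[0],t[1]]); return np.linalg.norm(o-np.outer(o@d,d),axis=1)-.013
    if len(s)>30:
        S=least_squares(f,[.289,.085],loss="soft_l1",f_scale=.002); o=np.r_[.483,S.x]; a=(s-o)@d
        print(tag,n,"tube",len(s),S.x.round(4),np.percentile(a,[.5,99.5]).round(4),np.abs(S.fun).mean().round(4))
    yw=np.radians(5.5); R=np.array([[np.cos(yw),np.sin(yw)],[-np.sin(yw),np.cos(yw)]]); l=np.c_[(p[:,:2]-[.5148,-.113])@R.T,p[:,2]]
    # base corners strip, brackets, bar
    for nm,b in {"base":(-.05,.03,-.13,.13,.008,.016),"baseX":(-.1,.1,-.1,.1,.008,.016),"brL":(.02,.07,.06,.11,.079,.094),"brR":(.02,.07,-.11,-.06,.079,.094),"notch":(-.056,-.036,-.108,.108,.052,.06),"bar":(.1,.2,-.12,.12,.012,.022),"grip":(.12,.18,-.06,.06,.041,.05)}.items():
        k=l[box(l,*b)]
        if len(k)>8: print(tag,n,nm,len(k),(np.percentile(k,[1,99],0)*1000).round(1)[:,:2].T.tolist(), np.histogram(k[:,1],24,(-.12,.12))[0].tolist() if nm=="notch" else "")
E
```

```text
0 top tube 510 [0.2879 0.079 ] [-0.0816  0.0866] 0.0015
0 top base 1218 [[-38.9, 29.4], [-108.5, 103.6]] 
0 top baseX 1451 [[-64.4, 35.4], [-97.8, 98.5]] 
0 top brL 161 [[22.3, 67.2], [60.5, 101.5]] 
0 top brR 144 [[22.8, 67.7], [-97.7, -60.5]] 
0 top notch 200 [[-55.2, -36.2], [-100.2, 93.0]] [0, 5, 18, 19, 19, 17, 1, 0, 1, 21, 17, 23, 10, 0, 0, 0, 0, 0, 1, 16, 22, 10, 0, 0]
0 scene tube 887 [0.2891 0.0788] [-0.0805  0.0861] 0.0013
0 scene base 853 [[-45.9, 29.4], [-106.4, 106.8]] 
0 scene baseX 1131 [[-64.3, 52.1], [-97.0, 99.3]] 
0 scene brL 180 [[22.1, 68.4], [61.2, 105.8]] 
0 scene brR 95 [[21.9, 69.5], [-98.6, -60.3]] 
0 scene notch 152 [[-55.4, -36.5], [-98.7, 97.3]] [0, 1, 9, 13, 12, 13, 3, 0, 0, 10, 13, 17, 17, 2, 0, 0, 0, 0, 0, 8, 15, 19, 0, 0]
1 top tube 283 [0.288  0.0791] [-0.0089  0.0865] 0.0015
1 top base 1218 [[-39.1, 29.5], [-108.7, 103.0]] 
1 top baseX 1504 [[-64.3, 63.3], [-98.0, 98.6]] 
1 top brL 31 [[20.9, 67.2], [79.5, 93.0]] 
1 top brR 33 [[22.8, 68.8], [-97.9, -84.4]] 
1 top notch 202 [[-55.1, -36.3], [-100.1, 92.9]] [0, 3, 19, 18, 20, 17, 3, 0, 1, 21, 20, 19, 13, 0, 0, 0, 0, 0, 1, 18, 20, 9, 0, 0]
1 top bar 324 [[135.4, 159.9], [-94.6, 99.9]] 
1 top grip 175 [[135.9, 159.5], [-33.8, 38.8]] 
1 scene tube 885 [0.289  0.0789] [-0.0805  0.0859] 0.0013
1 scene base 400 [[-46.3, 24.9], [-91.5, 109.3]] 
1 scene baseX 553 [[-65.1, 24.6], [-96.3, 99.3]] 
1 scene notch 150 [[-54.7, -36.2], [-97.7, 97.3]] [0, 1, 8, 12, 15, 15, 2, 0, 0, 7, 15, 15, 15, 1, 0, 0, 0, 0, 0, 7, 18, 19, 0, 0]
1 scene bar 207 [[135.3, 161.1], [-95.9, 104.0]] 
1 scene grip 133 [[136.1, 159.2], [-30.8, 41.9]]
```

```bash
python3 -m crank '[[[0.008,0,-0.018],[0,0,0]],[[0.016,-0.001,-0.036],[0,0,0]],[[0.025,-0.001,-0.054],[0,0,0]],[[0.033,-0.001,-0.07],[0,0,0]],[[0.038,-0.002,-0.082],[0,0,0]],[[0.042,-0.002,-0.091],[0,0,0]],[[0.042,-0.002,-0.091],[0,0,0]],[[0.042,-0.002,-0.091],[0,0,0]],[[0.042,-0.002,-0.091],[0,0,0]],[[0.042,-0.002,-0.091],[0,0,0]]]' 0.9
```

```text
clock: 10.3
position: [0.4879, 0.1982, 0.076]
eef_rot: [-3.141, 0.437, 3.103]
ft_force: [0.3, -0.2, -0.1]
width: 0.0783
```

```bash
python3 -m crank '[[[0,0,0],[0,0,0]],[[0,0,0],[0,0,0]],[[0,0,0],[0,0,0]],[[0,0,0],[0,0,0]],[[0,0,0],[0,0,0]],[[0,0,0],[0,0,0]],[[-0.005,0,0.01],[0,0,0]],[[-0.014,0,0.03],[0,0,0]],[[-0.028,0.001,0.06],[0,0,0]],[[-0.042,0.002,0.09],[0,0,0]]]' 0
```

```text
clock: 11.55
position: [0.4449, 0.2, 0.1662]
eef_rot: [-3.142, 0.436, 3.102]
ft_force: [1.1, -1.7, -2.1]
width: 0.0394
```

```bash
python3 -m crank '[[[0,0,0.03],[0,0,0]],[[0,-0.01,0.04],[0.003,0.09,0]],[[0.01,-0.04,0.04],[0.007,0.19,0]],[[0.02,-0.08,0.04],[0.011,0.29,0]],[[0.03,-0.12,0.04],[0.015,0.38,0]],[[0.04,-0.16,0.04],[0.017,0.436,0]],[[0.05,-0.2,0.04],[0.017,0.436,0]],[[0.06,-0.235,0.03],[0.017,0.436,0]],[[0.065,-0.26,0.01],[0.017,0.436,0]],[[0.0653,-0.273,0],[0.017,0.436,0]]]'
python3 -m crank '[[[0,0,0],[0,0,0.06]],[[0,0,-0.01],[0,0,0.12]],[[0,0,-0.02],[0,0,0.135]],[[0,0,-0.03],[0,0,0.135]],[[0,0,-0.04],[0,0,0.135]],[[0,0,-0.045],[0,0,0.135]],[[0,0,-0.045],[0,0,0.135]],[[0,0,-0.045],[0,0,0.135]],[[0,0,-0.045],[0,0,0.135]],[[0,0,-0.045],[0,0,0.135]]]'
python3 - <<'E'
from m import *
for n in("top","scene"):
    im=arm.get_image(n); save(f"pics/{n}2.png",im["color"]); np.savez(f"{n}2.npz",**im)
s=arm.state(); print(s["position"],s["eef_rot"],s["joint_pos"].round(2))
yw=np.radians(5.5); R=np.array([[np.cos(yw),np.sin(yw)],[-np.sin(yw),np.cos(yw)]])
for (p,c),n in zip(both(2),("top","scene")):
    l=np.c_[(p[:,:2]-[.515,-.1143])@R.T,p[:,2]]
    k=l[box(l,-.12,.12,.015,.069,.125,.165)]
    for x0 in np.arange(-.1,.1,.02):
        j=k[(k[:,0]>=x0)&(k[:,0]<x0+.02)]
        if len(j)>5: print(n,round(x0,2),len(j),np.percentile(j[:,1],[2,98]).round(3),np.percentile(j[:,2],95).round(3),j[:,0].min().round(3),j[:,0].max().round(3))
E
```

```text
clock: 12.8
position: [0.5102, -0.0742, 0.1641]
eef_rot: [3.141, -0.002, 3.101]
ft_force: [-1.4, 0.1, -2.1]
width: 0.0393
clock: 14.05
position: [0.5111, -0.0728, 0.1208]
eef_rot: [-3.141, 0.0, -3.046]
ft_force: [-0.2, -0.5, -1.5]
width: 0.0392
[ 0.51103441 -0.07281066  0.12066509] [-3.14144997e+00  1.45002741e-04 -3.04547353e+00] [ 0.6   0.19 -0.6   1.89  0.12  1.1   1.62]
scene -0.08 128 [0.027 0.065] 0.155 -0.076 -0.06
scene -0.06 120 [0.036 0.064] 0.156 -0.06 -0.04
scene -0.04 114 [0.036 0.064] 0.155 -0.04 -0.02
scene -0.02 83 [0.02  0.069] 0.155 -0.02 -0.0
scene 0.0 18 [0.059 0.069] 0.144 0.002 0.02
scene 0.02 47 [0.057 0.064] 0.145 0.02 0.04
scene 0.04 47 [0.058 0.065] 0.144 0.04 0.06
scene 0.06 66 [0.046 0.065] 0.153 0.06 0.08
scene 0.08 24 [0.041 0.064] 0.154 0.08 0.086
```

View pics/top2.png

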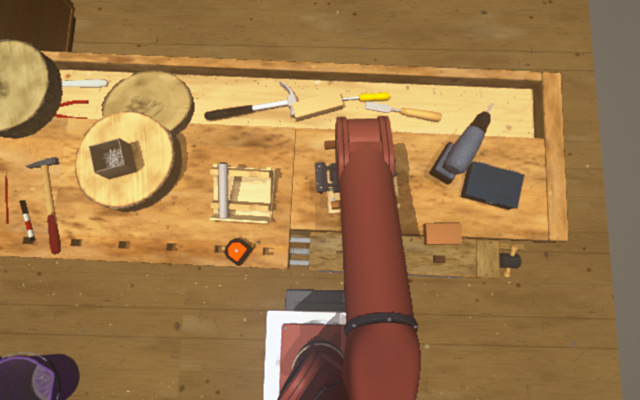

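The top view hides the cradle behind the arm. The scene cloud shows the roller level, with its top at 0.155 along its whole length. I'll lower it.

```bash
python3 -m crank '[[[-0.003,0,-0.02],[0,0,0]],[[-0.003,0,-0.035],[0,0,0]],[[-0.003,0,-0.05],[0,0,0]],[[-0.003,0,-0.06],[0,0,0]],[[-0.003,0,-0.068],[0,0,0]],[[-0.003,0,-0.074],[0,0,0]],[[-0.003,0,-0.079],[0,0,0]],[[-0.003,0,-0.082],[0,0,0]],[[-0.003,0,-0.084],[0,0,0]],[[-0.003,0,-0.085],[0,0,0]]]'
```

```text
clock: 15.4
position: [0.5081, -0.0728, 0.0356]
eef_rot: [-3.141, 0.0, -3.045]
ft_force: [0.2, -0.4, -1.9]
width: 0.0391
```

```bash
python3 -m crank '[[[0,0,-0.0005],[0,0,0]],[[0,0,-0.001],[0,0,0]],[[0,0,-0.0015],[0,0,0]],[[0,0,-0.002],[0,0,0]],[[0,0,-0.0025],[0,0,0]],[[0,0,-0.003],[0,0,0]],[[0,0,-0.003],[0,0,0]],[[0,0,-0.003],[0,0,0]],[[0,0,-0.003],[0,0,0]],[[0,0,-0.003],[0,0,0]]]'
```

```text
clock: 16.65
position: [0.5085, -0.0735, 0.0332]
eef_rot: [-3.14, 0.001, -3.046]
ft_force: [-1.7, -3.0, 6.1]
width: 0.0397
```

```bash
python3 -m crank '[[[0,0,0],[0,0,0]],[[0,0,0],[0,0,0]],[[0,0,0],[0,0,0]],[[0,0,0],[0,0,0]],[[0,0,0.01],[0,0,0]],[[0,0,0.03],[0,0,0]],[[0,0,0.055],[0,0,0]],[[0,0,0.085],[0,0,0]],[[0,0,0.12],[0,0,0]],[[0,0,0.16],[0,0,0]]]' 0.75
python3 - <<'E'
from m import *
for n in("top","scene"):
    im=arm.get_image(n); np.savez(f"{n}3.npz",**im)
s=arm.state(); print(s["position"],s["eef_rot"],s["width"])
from scipy.spatial.transform import Rotation as Q
yw=-.038; R0=Q.from_euler("xyz",s["eef_rot"])
tz=np.array([np.sin(.4363)*np.cos(yw),np.sin(.4363)*np.sin(yw),-np.cos(.4363)])
c=np.array([.4853,.2884,.0805])
for k in(-.085,.015): print("TCP",k,(c+k*tz).round(4))
yw=np.radians(5.5); R=np.array([[np.cos(yw),np.sin(yw)],[-np.sin(yw),np.cos(yw)]])
for (p,c),n in zip(both(3),("top","scene")):
    l=np.c_[(p[:,:2]-[.515,-.1143])@R.T,p[:,2]]
    for x0 in np.arange(-.1,.1,.02):
        j=l[box(l,x0,x0+.02,.02,.066,.055,.08)]
        if len(j)>5: t=j[j[:,2]>np.percentile(j[:,2],95)-.003];print(n,round(x0,2),len(j),np.median(t[:,1]).round(4),np.percentile(j[:,2],95).round(3),j[:,0].min().round(3),j[:,0].max().round(3))
E
```

```text
clock: 17.9
position: [0.5077, -0.0725, 0.1942]
eef_rot: [3.142, -0.0, -3.045]
ft_force: [0.2, -0.2, 0.6]
width: 0.0651
[ 0.5103478 -0.0726349  0.1975394] [-3.13921359  0.00684599 -3.04505368] 0.06486135219213737
TCP -0.085 [0.4494 0.2898 0.1575]
TCP 0.015 [0.4916 0.2882 0.0669]
scene -0.08 74 0.0453 0.068 -0.078 -0.06
scene -0.06 70 0.0443 0.068 -0.06 -0.04
scene -0.04 69 0.0448 0.068 -0.04 -0.02
scene -0.02 68 0.0448 0.068 -0.019 -0.0
scene 0.0 69 0.0473 0.069 0.0 0.02
scene 0.02 55 0.0435 0.068 0.02 0.04
scene 0.04 54 0.0442 0.069 0.04 0.06
scene 0.06 52 0.0454 0.069 0.06 0.079
```

```bash
python3 -m crank '[[[0,0.02,0.01],[0,0,0]],[[-0.005,0.06,0.01],[0,0,-0.02]],[[-0.012,0.11,0.01],[0,0,-0.04]],[[-0.02,0.16,0.01],[0,0,-0.06]],[[-0.028,0.21,0.01],[0,0,-0.08]],[[-0.036,0.26,0.01],[0,0,-0.1]],[[-0.044,0.3,0.01],[0,0,-0.12]],[[-0.052,0.335,0.01],[0,0,-0.135]],[[-0.0586,0.355,0],[0,0,-0.135]],[[-0.0586,0.3625,0],[0,0,-0.135]]]' 0.9
python3 -m crank '[[[0,0,0],[0,-0.1,0]],[[0,0,0],[-0.01,-0.2,0]],[[0,0,0],[-0.013,-0.3,0]],[[0,0,-0.01],[-0.017,-0.38,0]],[[0,0,-0.02],[-0.017,-0.436,0]],[[0,0,-0.035],[-0.017,-0.436,0]],[[0.008,0,-0.053],[-0.017,-0.436,0]],[[0.016,0,-0.071],[-0.017,-0.436,0]],[[0.016,0,-0.071],[-0.017,-0.436,0]],[[0.016,0,-0.071],[-0.017,-0.436,0]]]'
python3 - <<'E'
from h import *
im=arm.get_image("scene"); save("pics/scene4.png",cv2.resize(im["color"][200:360,140:340],None,fx=3,fy=3))
s=arm.state(); print(s["position"],s["eef_rot"])
E
```

```text
clock: 19.25
position: [0.4471, 0.2917, 0.1918]
eef_rot: [-3.141, -0.002, 3.106]
ft_force: [-0.2, -0.6, -0.1]
width: 0.0786
clock: 20.5
position: [0.4653, 0.2899, 0.1222]
eef_rot: [3.142, 0.436, 3.103]
ft_force: [0.4, -0.4, 0.3]
width: 0.0783
[0.46543381 0.29001111 0.12243475] [3.14140443 0.43714339 3.1027015 ]
```

View pics/scene4.png

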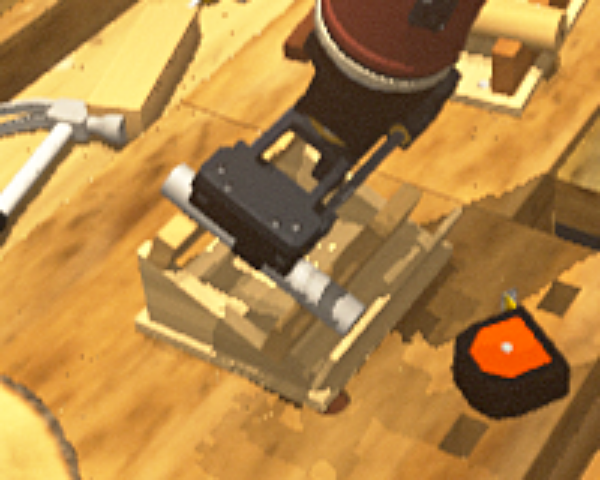

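The gripper straddles the tube, from about (180,185) to (350,310) in the crop. I'll go down, close and lift.

```bash
python3 -m crank '[[[0.008,0,-0.017],[0,0,0]],[[0.016,-0.001,-0.034],[0,0,0]],[[0.021,-0.001,-0.045],[0,0,0]],[[0.024,-0.002,-0.051],[0,0,0]],[[0.026,-0.002,-0.055],[0,0,0]],[[0.026,-0.002,-0.055],[0,0,0]],[[0.026,-0.002,-0.055],[0,0,0]],[[0.026,-0.002,-0.055],[0,0,0]],[[0.026,-0.002,-0.055],[0,0,0]],[[0.026,-0.002,-0.055],[0,0,0]]]'
python3 -m crank '[[[0,0,0],[0,0,0]],[[0,0,0],[0,0,0]],[[0,0,0],[0,0,0]],[[0,0,0],[0,0,0]],[[0,0,0],[0,0,0]],[[0,0,0],[0,0,0]],[[-0.005,0,0.01],[0,0,0]],[[-0.014,0,0.03],[0,0,0]],[[-0.028,0.001,0.06],[0,0,0]],[[-0.042,0.002,0.09],[0,0,0]]]' 0
```

```text
clock: 21.8
position: [0.4914, 0.2877, 0.0666]
eef_rot: [-3.141, 0.436, 3.103]
ft_force: [0.2, -0.2, -0.0]
width: 0.0781
clock: 23.05
position: [0.4484, 0.2896, 0.1567]
eef_rot: [-3.141, 0.435, 3.103]
ft_force: [1.0, -1.3, -1.9]
width: 0.0253
```

```bash
python3 -m crank '[[[0,-0.01,0.03],[0,0,0]],[[0.005,-0.04,0.04],[0.003,0.09,0]],[[0.01,-0.09,0.04],[0.007,0.19,0]],[[0.02,-0.14,0.04],[0.011,0.29,0]],[[0.03,-0.19,0.04],[0.015,0.38,0]],[[0.04,-0.24,0.04],[0.017,0.436,0]],[[0.05,-0.29,0.04],[0.017,0.436,0]],[[0.056,-0.34,0.04],[0.017,0.436,0]],[[0.063,-0.39,0.04],[0.017,0.436,0]],[[0.0696,-0.43,0.03],[0.017,0.436,0]]]'
python3 -m crank '[[[0,-0.0168,-0.02],[0,0,0.06]],[[0,-0.0168,-0.04],[0,0,0.12]],[[0,-0.0168,-0.06],[0,0,0.135]],[[0,-0.0168,-0.065],[0,0,0.135]],[[0,-0.0168,-0.067],[0,0,0.135]],[[0,-0.0168,-0.067],[0,0,0.135]],[[0,-0.0168,-0.067],[0,0,0.135]],[[0,-0.0168,-0.067],[0,0,0.135]],[[0,-0.0168,-0.067],[0,0,0.135]],[[0,-0.0168,-0.067],[0,0,0.135]]]'
python3 - <<'E'
from m import *
im=arm.get_image("scene"); save("pics/scene5.png",im["color"]); np.savez("scene5.npz",**im)
s=arm.state(); print(s["position"],s["eef_rot"],s["joint_pos"].round(2))
yw=np.radians(5.5); R=np.array([[np.cos(yw),np.sin(yw)],[-np.sin(yw),np.cos(yw)]])
p=cloud(im).reshape(-1,3); l=np.c_[(p[:,:2]-[.515,-.1143])@R.T,p[:,2]]
for x0 in np.arange(-.12,.12,.02):
        j=l[box(l,x0,x0+.02,-.062,-.022,.115,.16)]
        if len(j)>5: print(round(x0,2),len(j),np.median(j[:,1]).round(4),np.percentile(j[:,2],95).round(3),j[:,0].min().round(3),j[:,0].max().round(3))
E
```

```text
clock: 24.3
position: [0.5191, -0.1427, 0.1867]
eef_rot: [-3.141, 0.001, 3.102]
ft_force: [0.3, 0.9, -1.8]
width: 0.0255
clock: 25.55
position: [0.519, -0.1571, 0.1196]
eef_rot: [-3.141, 0.0, -3.045]
ft_force: [0.5, -0.3, -1.7]
width: 0.0253
[ 0.51898116 -0.15709216  0.1195574 ] [-3.14154980e+00 -1.88245393e-06 -3.04542785e+00] [ 0.57  0.22 -0.41  1.84  0.1   1.1   1.8 ]
-0.08 72 -0.0336 0.147 -0.076 -0.06
-0.06 72 -0.0332 0.148 -0.06 -0.04
-0.04 71 -0.0326 0.148 -0.04 -0.02
-0.02 78 -0.034 0.153 -0.02 -0.001
0.0 21 -0.0246 0.141 0.002 0.019
0.02 42 -0.031 0.142 0.02 0.039
0.04 39 -0.0311 0.141 0.04 0.06
0.06 53 -0.0319 0.146 0.06 0.08
0.08 13 -0.0352 0.147 0.081 0.085
```

```bash
python3 -m crank '[[[-0.003,0,-0.02],[0,0,0]],[[-0.003,0,-0.035],[0,0,0]],[[-0.003,0,-0.048],[0,0,0]],[[-0.003,0,-0.058],[0,0,0]],[[-0.003,0,-0.065],[0,0,0]],[[-0.003,0,-0.07],[0,0,0]],[[-0.003,0,-0.073],[0,0,0]],[[-0.003,0,-0.075],[0,0,0]],[[-0.003,0,-0.077],[0,0,0]],[[-0.003,0,-0.077],[0,0,0]]]'
python3 -m crank '[[[0,0,-0.0005],[0,0,0]],[[0,0,-0.001],[0,0,0]],[[0,0,-0.0015],[0,0,0]],[[0,0,-0.002],[0,0,0]],[[0,0,-0.0025],[0,0,0]],[[0,0,-0.003],[0,0,0]],[[0,0,-0.003],[0,0,0]],[[0,0,-0.003],[0,0,0]],[[0,0,-0.003],[0,0,0]],[[0,0,-0.003],[0,0,0]]]'
```

```text
clock: 26.85
position: [0.516, -0.1571, 0.0425]
eef_rot: [-3.142, -0.0, -3.045]
ft_force: [0.2, -0.3, -2.2]
width: 0.0251
clock: 28.1
position: [0.5161, -0.1573, 0.0398]
eef_rot: [-3.141, 0.0, -3.045]
ft_force: [-2.0, -1.8, 5.8]
width: 0.0248
```

```bash
python3 -m crank '[[[0,0,0],[0,0,0]],[[0,0,0],[0,0,0]],[[0,0,0],[0,0,0]],[[0,0,0],[0,0,0]],[[0,0,0.01],[0,0,0]],[[0,0,0.03],[0,0,0]],[[0,0,0.055],[0,0,0]],[[0,0,0.085],[0,0,0]],[[0,0,0.12],[0,0,0]],[[0,0,0.15],[0,0,0]]]' 0.6
python3 -m crank '[[[0.01,0,0],[0,0,-0.17]],[[0.03,0.01,0],[0,0,-0.34]],[[0.05,0.02,0],[0,0,-0.51]],[[0.07,0.03,0],[0,0,-0.68]],[[0.09,0.035,0],[0,0,-0.85]],[[0.11,0.04,0],[0,0,-1.02]],[[0.125,0.05,0],[0,0,-1.19]],[[0.14,0.06,0],[0,0,-1.36]],[[0.1465,0.0605,-0.02],[0,0,-1.5]],[[0.1465,0.0605,-0.04],[0,0,-1.571]]]' 0.8
python3 - <<'E'
from m import *
for n in("scene","top"):
    im=arm.get_image(n); np.savez(f"{n}6.npz",**im); save(f"pics/{n}6.png",im["color"])
s=arm.state(); print(s["position"],s["eef_rot"])
yw=np.radians(5.5); R=np.array([[np.cos(yw),np.sin(yw)],[-np.sin(yw),np.cos(yw)]])
for (p,c),n in zip(both(6),("top","scene")):
  l=np.c_[(p[:,:2]-[.515,-.1143])@R.T,p[:,2]]
  for nm,y0,y1,z0,z1 in(("roller",.02,.066,.055,.08),("tube",-.058,-.026,.055,.08)):
    for x0 in (-.1,-.06,0,.04):
        j=l[box(l,x0,x0+.04,y0,y1,z0,z1)]
        if len(j)>5: t=j[j[:,2]>np.percentile(j[:,2],95)-.003];print(n,nm,x0,len(j),np.median(t[:,1]).round(4),np.percentile(j[:,2],95).round(3),j[:,0].min().round(3),j[:,0].max().round(3))
  k=l[box(l,.12,.18,-.06,.06,.041,.05)]
  if len(k)>8: print(n,"grip",len(k),(np.percentile(k,[1,99],0)*1000).round(1)[:,:2].T.tolist())
E
```

```text
clock: 29.35
position: [0.5162, -0.157, 0.1917]
eef_rot: [-3.141, 0.001, -3.045]
ft_force: [0.1, 0.5, 0.2]
width: 0.0525
clock: 30.6
position: [0.6631, -0.096, 0.1498]
eef_rot: [3.141, -0.0, 1.664]
ft_force: [-0.3, -0.0, 0.5]
width: 0.0696
[ 0.66127102 -0.09631851  0.14772855] [-3.13817057e+00 -7.91771338e-04  1.66624531e+00]
top roller -0.1 49 0.0441 0.07 -0.078 -0.06
top roller -0.06 112 0.0417 0.069 -0.06 -0.021
top roller 0 138 0.0408 0.07 0.0 0.04
top roller 0.04 153 0.0416 0.069 0.04 0.08
top grip 31 [[137.5, 158.9], [27.5, 40.4]]
scene roller -0.1 69 0.0459 0.068 -0.078 -0.06
scene roller -0.06 143 0.0447 0.068 -0.06 -0.02
scene roller 0 119 0.0458 0.068 0.0 0.04
scene roller 0.04 105 0.0455 0.068 0.04 0.08
scene tube -0.1 52 -0.0386 0.068 -0.079 -0.06
scene tube -0.06 102 -0.0404 0.068 -0.059 -0.021
scene tube 0 97 -0.0401 0.068 0.0 0.04
scene tube 0.04 96 -0.0403 0.068 0.04 0.08
scene grip 133 [[135.7, 160.1], [-29.9, 44.1]]
```

View pics/scene6.png

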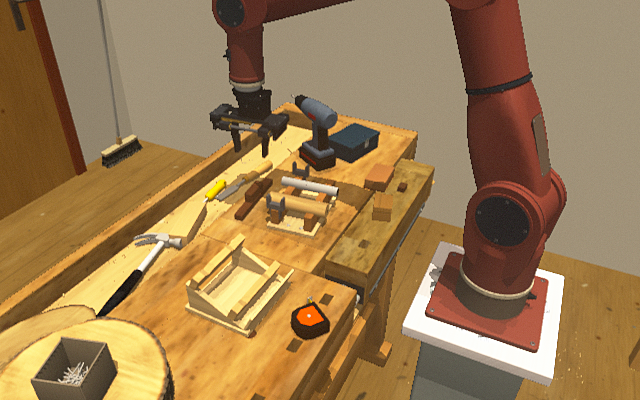

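Roller and tube lie level in their grooves, tops at 0.068, at about (300,205) and (310,185). The bar is on the bench at (253,200). I'll grasp it and bring it back.

```bash
python3 -m crank '[[[0,0,-0.03],[0,0,0]],[[0,0,-0.06],[0,0,0]],[[0,0,-0.085],[0,0,0]],[[0,0,-0.105],[0,0,0]],[[0,0,-0.12],[0,0,0]],[[0,0,-0.13],[0,0,0]],[[0,0,-0.1365],[0,0,0]],[[0,0,-0.1365],[0,0,0]],[[0,0,-0.1365],[0,0,0]],[[0,0,-0.1365],[0,0,0]]]'
python3 -m crank '[[[0,0,0],[0,0,0]],[[0,0,0],[0,0,0]],[[0,0,0],[0,0,0]],[[0,0,0],[0,0,0]],[[0,0,0],[0,0,0]],[[0,0,0.01],[0,0,0]],[[0,0,0.035],[0,0,0]],[[0,0,0.07],[0,0,0]],[[0,0,0.105],[0,0,0]],[[0,0,0.13],[0,0,0]]]' 0
python3 -m crank '[[[-0.02,-0.003,0],[0,0,0]],[[-0.04,-0.006,0],[0,0,0]],[[-0.06,-0.01,0],[0,0,0]],[[-0.08,-0.013,0],[0,0,0]],[[-0.095,-0.016,0],[0,0,0]],[[-0.1025,-0.0165,-0.01],[0,0,0]],[[-0.1025,-0.0165,-0.02],[0,0,0]],[[-0.1025,-0.0165,-0.025],[0,0,0]],[[-0.1025,-0.0165,-0.025],[0,0,0]],[[-0.1025,-0.0165,-0.025],[0,0,0]]]'
python3 - <<'E'
from m import *
for n in("scene","top"):
    im=arm.get_image(n); np.savez(f"{n}7.npz",**im)
save("pics/scene7.png",cv2.resize(dict(np.load("scene7.npz"))["color"][130:250,230:370],None,fx=4,fy=4))
s=arm.state(); print(s["position"],s["eef_rot"])
yw=np.radians(5.5); R=np.array([[np.cos(yw),np.sin(yw)],[-np.sin(yw),np.cos(yw)]])
for (p,c),n in zip(both(7),("top","scene")):
  l=np.c_[(p[:,:2]-[.515,-.1143])@R.T,p[:,2]]
  for nm,b in {"bar":(0,.09,-.14,.14,.112,.128),"brL":(.02,.07,.07,.11,.084,.094),"brR":(.02,.07,-.11,-.07,.084,.094)}.items():
    k=l[box(l,*b)]
    if len(k)>8: print(n,nm,len(k),(np.percentile(k,[1,99],0)*1000).round(1)[:,:2].T.tolist())
E
```

```text
clock: 31.95
position: [0.6629, -0.0966, 0.0136]
eef_rot: [3.141, 0.0, 1.667]
ft_force: [0.7, -0.3, -0.1]
width: 0.0695
clock: 33.2
position: [0.6629, -0.0965, 0.1455]
eef_rot: [3.14, 0.0, 1.667]
ft_force: [0.3, -0.2, -2.5]
width: 0.0235
clock: 34.45
position: [0.5604, -0.1129, 0.1181]
eef_rot: [3.141, -0.0, 1.667]
ft_force: [0.1, -0.4, -1.9]
width: 0.0235
[ 0.56033961 -0.11299582  0.11827407] [3.14118996e+00 2.54402130e-05 1.66694228e+00]
top bar 202 [[32.0, 56.3], [33.3, 96.4]]
top brL 19 [[21.8, 68.2], [81.3, 92.5]]
scene bar 295 [[24.9, 55.7], [-97.1, 99.4]]
scene brL 36 [[22.3, 68.0], [82.4, 99.4]]
scene brR 14 [[21.5, 29.6], [-99.7, -79.2]]
```

View pics/scene7.png

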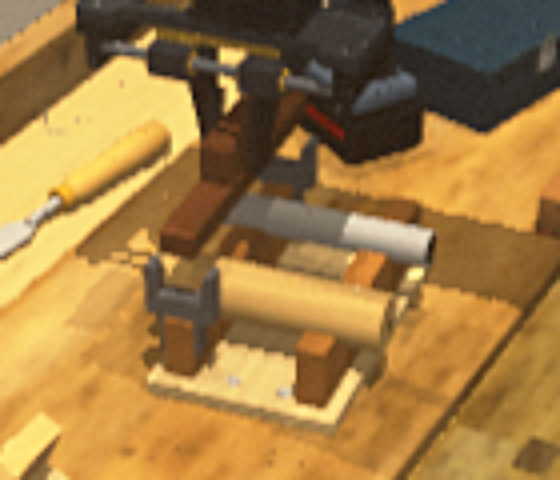

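The bar is held level above the brackets: left bracket at (185,290), right at (300,170) in the crop. The bar is within about 1 mm in x and y, so I'll lower it.

```bash
python3 -m crank '[[[0.001,0,-0.005],[0,0,0]],[[0.001,0,-0.01],[0,0,0]],[[0.001,0,-0.014],[0,0,0]],[[0.001,0,-0.018],[0,0,0]],[[0.001,0,-0.022],[0,0,0]],[[0.001,0,-0.026],[0,0,0]],[[0.001,0,-0.029],[0,0,0]],[[0.001,0,-0.032],[0,0,0]],[[0.001,0,-0.0335],[0,0,0]],[[0.001,0,-0.0335],[0,0,0]]]'
```

```text
clock: 35.8
position: [0.561, -0.1131, 0.0852]
eef_rot: [-3.142, 0.0, 1.667]
ft_force: [-3.7, 1.3, 5.1]
width: 0.0239
```

```bash
python3 -m crank '[[[0,0,0],[0,0,0]],[[0,0,0],[0,0,0]],[[0,0,0],[0,0,0]],[[0,0,0],[0,0,0]],[[0,0,0.01],[0,0,0]],[[0,0,0.03],[0,0,0]],[[0,0,0.055],[0,0,0]],[[0,0,0.085],[0,0,0]],[[0,-0.03,0.12],[0,0,0]],[[0,-0.06,0.15],[0,0,0]]]' 0.8
python3 -m crank '[[[-0.02,-0.05,0],[0,0,0]],[[-0.04,-0.1,0],[0,0,0]],[[-0.06,-0.15,0],[0,0,0]],[[-0.08,-0.2,0],[0,0,0]],[[-0.09,-0.25,0],[0,0,0]],[[-0.1,-0.3,0],[0,0,0]],[[-0.1,-0.3,0],[0,0,0]],[[-0.1,-0.3,0],[0,0,0]],[[-0.1,-0.3,0],[0,0,0]],[[-0.1,-0.3,0],[0,0,0]]]'
python3 - <<'E'
from m import *
for n in("scene","top"):
    im=arm.get_image(n); np.savez(f"{n}8.npz",**im)
a=dict(np.load("scene8.npz"))["color"][130:250,230:370]; b=dict(np.load("top8.npz"))["color"][130:270,290:440]
save("pics/fin.png",np.hstack([cv2.resize(a,(420,360)),cv2.resize(b,(380,360))]))
yw=np.radians(5.5); R=np.array([[np.cos(yw),np.sin(yw)],[-np.sin(yw),np.cos(yw)]])
for (p,c),n in zip(both(8),("top","scene")):
  l=np.c_[(p[:,:2]-[.515,-.1143])@R.T,p[:,2]]
  for nm,b in {"bar":(0.03,.06,-.14,.14,.084,.095),"grip":(0,.09,-.06,.06,.108,.125),"brL":(.02,.07,.07,.11,.084,.094),"brR":(.02,.07,-.11,-.07,.084,.094),"roller":(-.1,.03,.02,.066,.06,.08),"tube":(-.1,.03,-.058,-.026,.06,.08)}.items():
    k=l[box(l,*b)]
    if len(k)>8: print(n,nm,len(k),(np.percentile(k,[1,99],0)*1000).round(1)[:,:2].T.tolist(),np.percentile(k[:,2],[50,95]).round(4))
  g=p[box(p,.5,.62,-.2,0,.108,.125)]; print(rect(g))
E
```

```text
clock: 37.05
position: [0.5612, -0.1735, 0.2369]
eef_rot: [3.14, 0.001, 1.668]
ft_force: [0.3, -0.2, -1.3]
width: 0.0694
clock: 38.3
position: [0.4617, -0.4721, 0.235]
eef_rot: [3.141, 0.0, 1.668]
ft_force: [0.2, -0.3, 1.2]
width: 0.0692
top bar 369 [[32.6, 56.6], [-102.2, 95.1]] [0.0881 0.0919]
top grip 222 [[32.5, 56.7], [-38.6, 32.2]] [0.1157 0.1193]
top brL 101 [[21.6, 67.3], [70.2, 96.4]] [0.0881 0.0923]
top brR 125 [[22.6, 68.6], [-103.0, -71.0]] [0.0879 0.0924]
top roller 381 [[-77.6, 28.5], [24.7, 56.0]] [0.0652 0.0701]
top tube 286 [[-78.4, 28.4], [-55.2, -31.3]] [0.0653 0.07  ]
(array([ 559.8, -113.1]), array([24.7, 72. ]), 5.51)
scene bar 276 [[31.8, 57.3], [-98.0, 99.7]] [0.0878 0.0927]
scene grip 161 [[32.6, 55.8], [-36.1, 38.1]] [0.1151 0.1172]
scene brL 108 [[22.6, 67.8], [70.7, 100.3]] [0.088  0.0913]
scene brR 72 [[23.2, 68.7], [-100.5, -71.2]] [0.0879 0.0919]
scene roller 284 [[-77.5, 28.0], [31.1, 59.7]] [0.0653 0.0685]
scene tube 205 [[-78.7, 28.2], [-50.1, -27.5]] [0.0649 0.0686]
(array([ 559.7, -109. ]), array([25.3, 74.9]), 5.42)
```

View pics/fin.png

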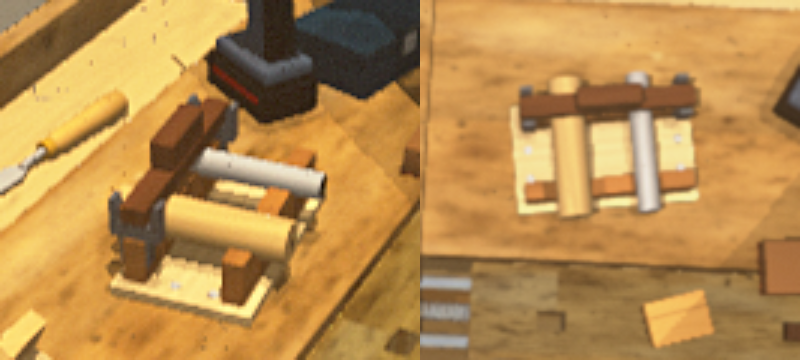

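Everything is seated: the bar lies in both brackets with its top at 0.088 and grip top at 0.116. The roller and tube lie level and centred below it.

```bash
python3 -c "
from station import arm; print(arm.job_done())"
```

```text
the job is handed in; nothing more can be done
None
```

I took the keeper bar out and laid it on the bench behind the cradle. I then lowered the roller into the wide grooves and the tube into the narrow grooves, holding each until it touched the groove (about 8 N upward). Last, I put the bar back in both brackets and handed the job in at about 38 s of the 72 s allowed.

**Final camera check:**
- **Bar:** its middle is about 0.5 mm off the bracket centre along x and 1–3 mm along y. Its turn matches the cradle's to about 0.1°. The bar top reads 88 mm and the grip top about 115.5 mm, against a nominal 89 and 117.
- **Roller and tube:** both tops are at about 68–70 mm, where 68 mm is nominal. Both are level. Their near ends are at about -78 mm along the grooves, so they are centred to about 2 mm.
- **Loose items:** the offcut looked unmoved in the last picture. I never went near the offcut, tape or sander, but I did not measure their positions again.

**Disagreement:** the top and scene cameras differ by about 3–4 mm in y, from calibration. I averaged them, and the groove contact forces suggested the average was about 1 mm off.

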